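# Close the service bay on the sloped deck of a bench meter

### The arm

A 7-joint arm with a two-finger parallel gripper is mounted at the origin on the work surface. World frame = base frame: x ahead of the robot, y to its left, z up, the work surface at z = 0. Lengths are in mm, angles in rad, forces in N, time in s.
With the tool pointing down it reaches from about 350 to 900 mm from the base axis. Payload 19.9 kg.
Tool frame: the origin (TCP) lies at the very end of the fingers, on their centre line; the grasp point (between the pads) lies 19 mm behind it; z points along the fingers, y is the line along which they close (so a half turn about z gives the same grasp; the last joint's range is limited). The gripper opens to 94 mm and grips with 3 to 60 N. Pads are 16 mm wide; open, the fingers measure 119 mm over their backs; the gripper's body (75 mm by 177 mm) begins 78 mm behind the grasp point.
Start: joints at [-1.157, 0.417, -0.01, 1.614, 0.005, 1.111, -0.053], TCP at [274.539, 561.451, 205.425] pointing down, gripper open.
Joint ranges: [-2.81, 2.81], [-0.39, 2.02], [-1.27, 1.25], [0.06, 2.57], [-1.19, 4.33], [0.19, 2], [-2.82, 2.82]. Speed limits (rad/s): [1.89, 1.89, 2.39, 2.39, 3.01, 3.01, 3.01].

### API

Orientations are given as a rotation vector (axis times angle).
In Python, from station import state, snapshot, hand_in gives the robot as it stands. The module is installed in compiled form; this text tells all that it offers.
- The arm moves only by the shell command python3 -m handwheel 'ROWS' [FORCE]. ROWS is JSON, a list of rows, each a list of 7 numbers: the opening, from 0 (shut) to 1 (fully open), then the shift along the tool's x, y, z in cm, then the turn, a rotation vector about the tool's x, y, z in rad. In form: [[grip, dx, dy, dz, wx, wy, wz], ...]. A call has 1 to 20 rows; each row is the pose to reach, as a shift and turn from the pose commanded when the call began, along the tool's axes at that moment; what a row does not reach only later rows make up. A row lasts 1/8 s, in which the tool goes at most 62.5 mm and 10.7 degrees, less where a joint would pass 70% of its speed; a pose out of reach is approached as far as the arm can. A call with a gripper value outside its range is refused whole. The fingers move at their own pace and stop on an object; FORCE is the grip in N (left out, the last holds). Time passes only in rows, so rows that repeat a pose let the fingers close. It gives the time, the measured TCP pose, the force, the opening and the grip force at its end, in the units of the state.
- state(): the state, without advancing time (a new reading comes with each control period).
- snapshot(name): name is "scene" or "side" or "wrist"; returns a dict with "image" (480x640x3 uint8, blue, green, red), "camera_matrix" (3x3 intrinsics, pixels), "D" ([k1, k2, p1, p2, k3] as OpenCV has them; the pictures are not rectified), "eye" and "orientation" of the camera in the world. Camera axes: x right, y down, z forward; pixel columns grow to the right and rows downward; lengths in mm; the calibration is good to about 2 mm. A picture is of the moment at which its call begins. There is no depth.
- hand_in(): hands the job in; it is judged then, once.
The state is a dict: "clock": time; "joints": joint angles; "joint_velocities": joint speeds; "joint_efforts": joint torques, N m; "ee_pos": TCP position; "tcp_rot": TCP orientation; "force": force on the tool from outside, world axes, zero at the start; "torque": the same for the moment, N m; "finger_gap": finger opening in mm; "grip_force": force on a finger pad.
Only numpy, scipy, OpenCV 4.12 (cv2) and the standard library are available. Lean on these libraries where they do the work, as an engineer would, in place of code of your own. Each camera call takes 0.05 s, during which the arm holds its last target. There are 200 camera calls.

### The job

The service bay in the sloped front of the bench meter stands open. Pick up the loose cover plate from the bench and lay it back over the bay, both pins through its holes and the plate fully home, flat on the slope; do not force it or drop it on, let go of it, and leave the glassware and the screwdriver where they are.

Things in the scene. Friction and masses are not known exactly. Their poses are not given: they have to be found in the camera images.
- cover: Loose aluminium cover plate, 90 (x) by 130 (y) by 4 mm, about 0.2 kg, flat on the bench at the start. Origin: centre of its underside, z out of the plate. Grip rib on the middle of its top: 12 mm thick (x), 50 mm long (y), its top 35 mm above the underside. Two square through holes 9 x 9 mm at x = 0, y = -42 and +42 mm. It may go on either way round.
- meter: Beige bench meter fixed to the bench, 220 deep (x), 200 wide (y), 123 mm high at the rear, with a sloped deck facing its front (-x). Origin: centre of its underside.
- deck: Sloped deck of the meter, x = -75 to +115, y = -100 to +100 mm. Origin: centre of the open bay, in the deck surface, 72 mm above the bench; z = outward normal, 25 degrees from vertical; x = up the slope. The bay is a window 60 (x) by 104 (y) mm, 12 mm deep; display and 10 mm high knobs from x = 63 mm. Seated, the plate's underside lies on the deck surface (z = 0).
- bay_mid (a point): Fixed point, the bay's centre. A steel strip lies across the bay with two upright round pins, 6 mm in diameter, at y = -42 and +42 mm, domed tips 10 mm above the deck. The strip floats: it stays where it was left, anywhere up to 6 mm up or down the slope from this point. Its place is not reported; find it by looking or by touch.
- beaker: Bystander: glass beaker, 72 mm across, 85 mm high, standing beyond the screwdriver. Origin at the centre of its foot.
- flask: Bystander: conical glass flask, 82 mm across the foot, 133 mm high with its stopper. Origin at the centre of its foot.
- screwdriver: Bystander: screwdriver 160 mm long lying on the bench along its x between the meter and the plate. Origin at the middle of its underside.
Things that resemble listed ones, but are neither listed nor needed, are in the scene too. What is meant by the cover is not red, and is the larger of those in its own colour.

How it is judged:
By the outcome, as a careful person would: the job done as asked, in the order asked, and still so for the second after the job is handed in, with the robot touching nothing.
It also fails if it takes over 51 s, if anything falls off the work surface, if the arm or the gripper's body presses on something with over 40 N, if the wrist force passes 120 N, or if a joint passes its speed limit or range.

## Working session

There is one attempt and no reset: what is moved stays moved. The work goes in short steps, Python scripts to look and compute and a shell command to move; the robot and the scene stay as the last step left them, time stands still between calls to the robot, and variables do not carry over. Pictures are saved under pics/ and viewed, at most 10 in all, crops included, and the job is handed in when it is done.

```bash
mkdir -p pics; cat > h.py <<'E'
import numpy as np,cv2,pickle
from scipy.spatial.transform import Rotation as R
from station import state,snapshot
def take(n,tag):
    s=snapshot(n); cv2.imwrite(f'pics/{tag}.png',s['image']); pickle.dump(s,open(f'pics/{tag}.pkl','wb')); return s
def load(tag): return pickle.load(open(f'pics/{tag}.pkl','rb'))
def rot(s):
    o=np.array(s['orientation'],float)
    return o if o.shape==(3,3) else (R.from_rotvec(o).as_matrix() if o.size==3 else R.from_quat(o).as_matrix())
def rays(s,px):
    p=cv2.undistortPoints(np.array(px,float).reshape(-1,1,2),np.array(s['camera_matrix'],float),np.array(s['D'],float)).reshape(-1,2)
    d=np.c_[p,np.ones(len(p))]@rot(s).T
    return np.array(s['eye'],float),d/np.linalg.norm(d,axis=1)[:,None]
def plane(s,px,z=0,p0=None,n=None):
    e,d=rays(s,px)
    if n is None: p0=np.array([0,0,z]);n=np.array([0,0,1.])
    return e+d*(((p0-e)@n)/(d@n))[:,None]
def tri(views):
    A=np.zeros((3,3));b=np.zeros(3);L=[]
    for s,p in views:
        e,d=rays(s,[p]);P=np.eye(3)-np.outer(d[0],d[0]);A+=P;b+=P@e;L.append((P,e))
    x=np.linalg.solve(A,b);return x,[round(float(np.linalg.norm(P@(x-e))),1) for P,e in L]
def proj(s,X):
    M=rot(s);t=-M.T@np.array(s['eye'],float)
    return cv2.projectPoints(np.array(X,float).reshape(-1,3),cv2.Rodrigues(M.T)[0],t,np.array(s['camera_matrix'],float),np.array(s['D'],float))[0].reshape(-1,2)
E
python3 - <<'E'
from h import *
for n in('scene','side','wrist'):
    s=take(n,n+'0'); print(n,s['eye'],s['orientation'],s['camera_matrix'])
print(state())
a=[cv2.imread(f'pics/{n}0.png') for n in('scene','side')]
E
```

```text
scene [1110.0131487   789.39614137  725.21434154] [-0.69627326 -2.4697836   1.31984322] [[615.34084311   0.         316.62296598]
 [  0.         615.34084311 238.02214065]
 [  0.           0.           1.        ]]
side [ 174.93891465 -493.71193987  761.44523639] [-2.25278139  0.8245183  -0.34143735] [[477.14803407   0.         328.35638222]
 [  0.         477.14803407 245.23617716]
 [  0.           0.           1.        ]]
wrist [212.54271357 593.17873326 384.53906718] [2.48661485 1.55331841 0.18504567] [[342.59232452   0.         320.51817105]
 [  0.         342.59232452 241.57311245]
 [  0.           0.           1.        ]]
{'clock': 0.15, 'joints': array([-1.15750982,  0.41783564, -0.01030597,  1.6139851 ,  0.00471272,
        1.11069633, -0.05304405]), 'joint_velocities': array([-0.00088918,  0.00036106, -0.00032428, -0.00348519, -0.00023509,
        0.0014106 , -0.00019062]), 'joint_efforts': array([ 1.12905975e-04, -8.51534772e+01,  6.38571661e-01, -4.26136100e+01,
       -4.87474236e-02,  1.70573790e-02,  1.16931956e-04]), 'ee_pos': array([274.43641752, 561.22953337, 204.99109345]), 'tcp_rot': array([-7.08252941e-01, -3.06059455e+00,  1.40338892e-03]), 'force': array([ 0.15717854,  0.76973792, -0.24643765]), 'torque': array([-0.03082403,  0.01950332, -0.01870137]), 'grip_force': 0.0, 'finger_gap': 94.05363364017889}
```

View pics/scene0.png

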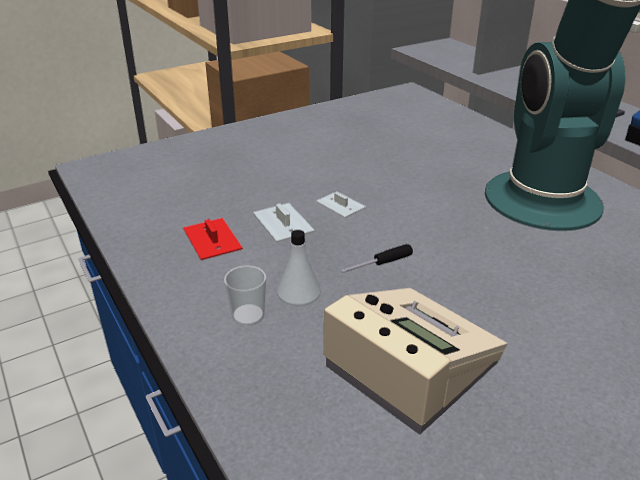

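View pics/side0.png

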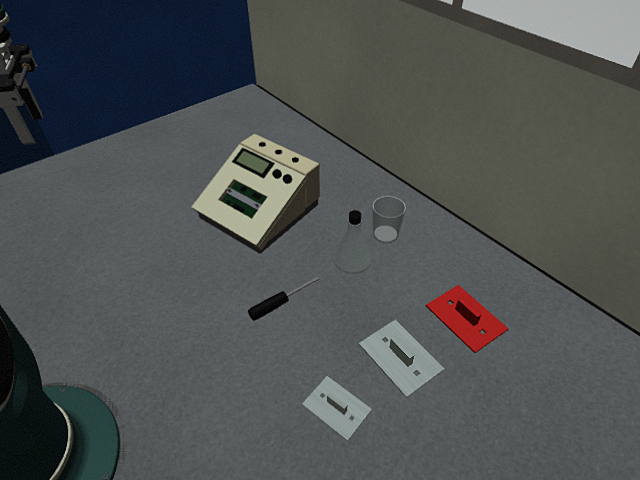

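Candidates, as side px / scene px:
- red plate (467,318) / (212,238): excluded by its colour.
- large light-grey plate (401,356) / (283,220).
- small light-grey plate (337,406) / (341,203): smaller than the other one of its colour.

I choose the large grey plate. The meter's bay is at side (242,198), the screwdriver at (285,297), the flask at (353,250) and the beaker at (387,220).

```bash
cat > m1.py <<'E'
from h import *
a=load('side0');b=load('scene0')
def greys(s,roi):
    im=s['image'].astype(int);x0,y0,x1,y1=roi
    m=((im.min(2)>150)&(im.max(2)-im.min(2)<40)).astype(np.uint8)*255
    k=np.zeros_like(m);k[y0:y1,x0:x1]=m[y0:y1,x0:x1]
    return k
for nm,s,roi in(('side',a,(290,310,460,450)),('scene',b,(240,180,380,245))):
    k=greys(s,roi);cs,_=cv2.findContours(k,cv2.RETR_EXTERNAL,cv2.CHAIN_APPROX_NONE)
    for c in cs:
        if cv2.contourArea(c)<150: continue
        h=cv2.convexHull(c); q=cv2.approxPolyDP(h,0.04*cv2.arcLength(h,True),True).reshape(-1,2)
        P=plane(s,q,4); print(nm,q.tolist(),'\n',P.round(0)[:,:2].tolist(),'centre',P.mean(0).round(1),'sides',np.linalg.norm(P-np.roll(P,-1,0),axis=1).round(0))
c=a['image'][305:410,345:460];d=b['image'][185:245,240:375]
o=np.zeros((560,800,3),np.uint8)
c=cv2.resize(c,None,fx=4,fy=4,interpolation=cv2.INTER_CUBIC);o[:c.shape[0],:c.shape[1]]=c[:, :400] if c.shape[1]>800 else c
d=cv2.resize(d,(340,151));o[:151,460:]=d
e=cv2.resize(a['image'][170:225,190:275],None,fx=4,fy=4,interpolation=cv2.INTER_CUBIC);o[200:200+e.shape[0],460:800]=e[:,:340]
cv2.imwrite('pics/c1.png',o)
E
python3 m1.py
```

```text
scene [[289, 203], [313, 230], [276, 240], [253, 212]] 
 [[525.0, -288.0], [537.0, -161.0], [624.0, -169.0], [614.0, -296.0]] centre [ 575.2 -228.4    4. ] sides [127.  87. 127.  89.]
scene [[317, 200], [337, 191], [365, 206], [344, 216]] 
 [[463.0, -266.0], [400.0, -277.0], [384.0, -185.0], [449.0, -174.0]] centre [ 424.1 -225.6    4. ] sides [64. 93. 66. 93.]
```

View pics/c1.png

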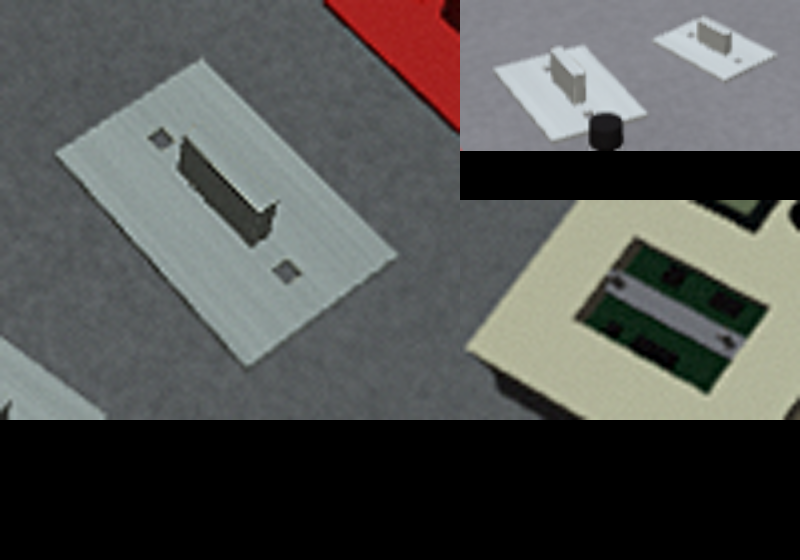

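The large grey plate at side (401,356) measures about 89 x 127 mm, with its rib and two holes visible, so it is the cover. The bay window corners in the side view are about (233,179), (267,196), (252,218) and (219,200). The strip with the pins runs across the bay's middle.

```bash
python3 - <<'E'
from h import *
a=load('side0');b=load('scene0')
im=a['image'].astype(int);m=((im.min(2)>120)&(im.max(2)-im.min(2)<40)).astype(np.uint8)*255
k=np.zeros_like(m);k[310:400,350:450]=m[310:400,350:450]
cs,_=cv2.findContours(k,cv2.RETR_EXTERNAL,cv2.CHAIN_APPROX_NONE);c=max(cs,key=cv2.contourArea)
q=cv2.approxPolyDP(cv2.convexHull(c),12,True).reshape(-1,2).astype(float);print(q.tolist())
sc=[[289,203],[313,230],[276,240],[253,212]]
for p in sc:
    X=plane(b,[p],4)[0];P=plane(a,q,4);i=np.argmin(np.linalg.norm(P-X,axis=1));print(p,P[i].round(0),*tri([(a,q[i]),(b,p)]))
P=plane(a,q,4);print('centre',P.mean(0))
for A in([193,208],[261,249],[254,135],[320,162]):
    for B in([410,289],[506,345],[325,308],[440,375]):
        x,r=tri([(a,A),(b,B)])
        if max(r)<6:print(A,B,x.round(0),r)
# beige side mask hull
for s in(a,b):
    im=s['image'].astype(int);m=((im[:,:,2]-im[:,:,0]>18)&(im[:,:,2]>110)).astype(np.uint8)*255
    m[:130]=0; m[280:]=m[280:]*(s is b)
    cs,_=cv2.findContours(m,cv2.RETR_EXTERNAL,cv2.CHAIN_APPROX_NONE);c=max(cs,key=cv2.contourArea)
    print(cv2.approxPolyDP(cv2.convexHull(c),4,True).reshape(-1,2).tolist())
# glass tops
print('flask',tri([(a,[355,216]),(b,[298,237])]),'drv',plane(a,[[250,313],[319,279]],10),'beaker',plane(a,[[387,235]],0))
E
```

```text
[[394.0, 320.0], [443.0, 368.0], [407.0, 395.0], [359.0, 343.0]]
[289, 203] [ 527. -291.    4.] [ 525.88549304 -290.33756948    3.32414654] [1.6, 1.6]
[313, 230] [ 534. -164.    4.] [ 535.58111701 -163.69680555    1.94957124] [0.4, 0.4]
[276, 240] [ 621. -170.    4.] [ 622.19029581 -169.93791324    2.67332007] [0.9, 0.9]
[253, 212] [ 613. -297.    4.] [ 613.56300563 -297.05298784    3.07926002] [0.0, 0.0]
centre [ 573.72345398 -230.77558698    4.        ]
[193, 208] [506, 345] [473. 332.  34.] [1.5, 1.5]
[261, 249] [410, 289] [516. 131.  31.] [5.9, 5.9]
[320, 162] [325, 308] [730. 187. 123.] [2.6, 2.6]
[[253, 134], [318, 163], [256, 244], [192, 207], [240, 143]]
[[326, 307], [345, 295], [410, 288], [506, 343], [421, 425], [324, 354]]
flask (array([668.41118874,   2.4592851 , 124.77419467]), [1.3, 1.3]) drv [[416.77575153  17.37306756  10.        ]
 [572.51784954  -2.38905278  10.        ]] beaker [[778.93789343   5.20090793   0.        ]]
```

```bash
cat >> h.py <<'E'
def T(p,Rm): M=np.eye(4);M[:3,:3]=Rm;M[:3,3]=p;return M
def now(): s=state();return T(s['ee_pos'],R.from_rotvec(s['tcp_rot']).as_matrix())
def Rtool(yaw,pitch=0):
    # tool y along yaw direction (deg), tool z down; pitch: slope rising along tool y by pitch deg
    c,s_=np.cos(np.radians(yaw)),np.sin(np.radians(yaw));k=np.radians(pitch)
    h=np.array([c,s_,0]);u=np.array([0,0,1.])
    y=h*np.cos(k)+u*np.sin(k);z=-(u*np.cos(k)-h*np.sin(k));return np.c_[np.cross(y,z),y,z]
def row(goal,start=None):
    D=np.linalg.inv(now() if start is None else start)@goal
    return np.r_[D[:3,3]/10,R.from_matrix(D[:3,:3]).as_rotvec()].round(3)
E
python3 - <<'E'
from h import *
w=load('wrist0');t=now();Tc=np.linalg.inv(t)@T(w['eye'],rot(w));print('cam in tool\n',Tc.round(3))
np.save('Tc.npy',Tc)
R0=Rtool(10);bay=np.array([560,245,72.])
for off in(-70,-20,-120):
    g=T(bay+R0@np.array([off,0,0])+[0,0,130],R0);C=g@Tc
    s=dict(w);s['eye']=C[:3,3];s['orientation']=C[:3,:3]
    print(off,g[:3,3].round(),proj(s,[bay,bay+[0,60,0]]).round().tolist(),row(g))
E
```

```text
cam in tool
 [[ 1.00000e-03 -9.71000e-01 -2.37000e-01  6.96210e+01]
 [ 1.00000e+00  1.00000e-03 -0.00000e+00  1.35100e+00]
 [ 1.00000e-03 -2.37000e-01  9.71000e-01 -1.79555e+02]
 [ 0.00000e+00  0.00000e+00  0.00000e+00  1.00000e+00]]
-70 [572. 176. 202.] [[319.0, 158.0], [332.0, 86.0]] [-4.3666e+01 -2.1522e+01  3.2200e-01 -1.0000e-03  1.0000e-03  9.4100e-01]
-20 [563. 225. 202.] [[319.0, 214.0], [331.0, 147.0]] [-4.0722e+01 -1.7480e+01  3.1800e-01 -1.0000e-03  1.0000e-03  9.4100e-01]
-120 [581. 127. 202.] [[319.0, 97.0], [332.0, 20.0]] [-4.6609e+01 -2.5564e+01  3.2600e-01 -1.0000e-03  1.0000e-03  9.4100e-01]
```

```bash
python3 -m handwheel '[[1,-40.7,-17.5,0,0,0,0.94],[1,-40.7,-17.5,0,0,0,0.94],[1,-40.7,-17.5,0,0,0,0.94],[1,-40.7,-17.5,0,0,0,0.94],[1,-40.7,-17.5,0,0,0,0.94],[1,-40.7,-17.5,0,0,0,0.94],[1,-40.7,-17.5,0,0,0,0.94],[1,-40.7,-17.5,0,0,0,0.94],[1,-40.7,-17.5,0,0,0,0.94],[1,-40.7,-17.5,0,0,0,0.94],[1,-40.7,-17.5,0,0,0,0.94],[1,-40.7,-17.5,0,0,0,0.94]]'
python3 -c "
from h import *
take('wrist','w1');print(now().round(3))"
python3 -m handwheel '[[1,-5,0,0,0,0,0],[1,-10,0,0,0,0,0],[1,-10,0,0,0,0,0],[1,-10,0,0,0,0,0]]'
python3 -c "
from h import *
take('wrist','w2')
o=np.hstack([cv2.resize(load(t)['image'][40:340,170:470],(400,400),interpolation=cv2.INTER_CUBIC) for t in('w1','w2')]);cv2.imwrite('pics/c2.png',o)"
```

```text
clock: 1.65
ee_pos: [562.9, 226.1, 205.5]
tcp_rot: [-2.016, -2.409, -0.0]
force: [0.2, -0.4, -0.7]
finger_gap: 94.0
grip_force: 0.0
[[-1.76000e-01  9.84000e-01  0.00000e+00  5.63052e+02]
 [ 9.84000e-01  1.76000e-01  0.00000e+00  2.25914e+02]
 [ 0.00000e+00  0.00000e+00 -1.00000e+00  2.05523e+02]
 [ 0.00000e+00  0.00000e+00  0.00000e+00  1.00000e+00]]
clock: 2.2
ee_pos: [580.7, 127.7, 205.5]
tcp_rot: [-2.017, -2.408, -0.0]
force: [-0.1, 1.2, -0.4]
finger_gap: 94.1
grip_force: 0.0
```

View pics/c2.png

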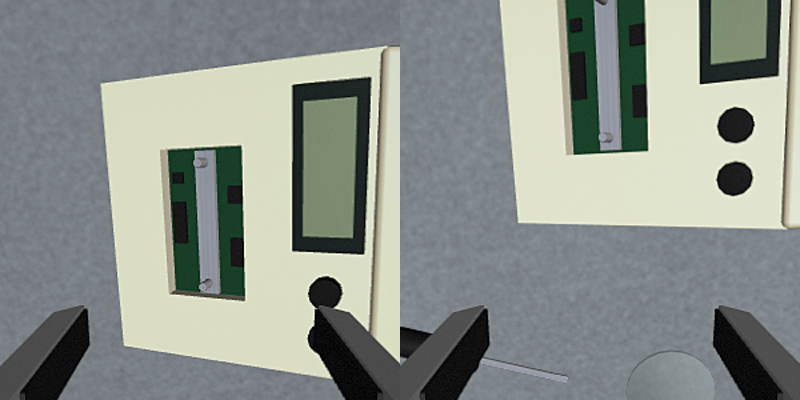

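The crop (scale 0.75, offset 170,40) shows, in w1, the bay at crop (162–245, 145–300), with the pins at (201,160) and (206,284). In w2 the lower pin is at (605,137) and the upper one sits at the crop's top edge. I'll enlarge both to measure.

```bash
python3 - <<'E'
from h import *
a=load('w1')['image'][140:275,280:370];b=load('w2')['image'][20:165,285:375]
o=np.zeros((580,720,3),np.uint8)
a=cv2.resize(a,None,fx=4,fy=4,interpolation=cv2.INTER_CUBIC);b=cv2.resize(b,None,fx=4,fy=4,interpolation=cv2.INTER_CUBIC)
o[:540,:360]=a;o[:580,360:]=b;cv2.imwrite('pics/c3.png',o)
E
```

```text
(no output)
```

View pics/c3.png

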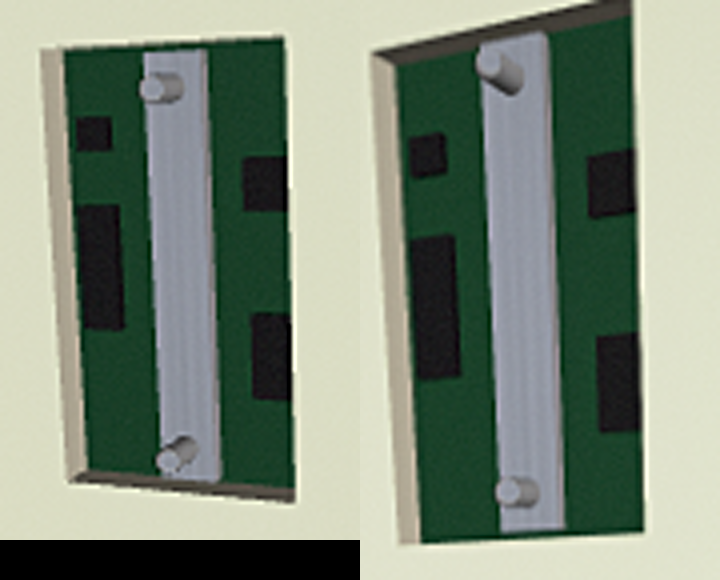

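In this 4x picture, the bay corners in w1 are (40,48), (284,37), (294,502) and (69,481), and the pin tips are (152,88) and (169,461). In w2 the corners are (372,52), (632,0), (644,531) and (399,545), and the tips are (490,66) and (511,491).

```bash
cat > m2.py <<'E'
from h import *
w1=load('w1');w2=load('w2')
f1=lambda p:[280+(p[0]-1.5)/4,140+(p[1]-1.5)/4]
f2=lambda p:[285+(p[0]-361.5)/4,20+(p[1]-1.5)/4]
A={k:tri([(w1,f1(u)),(w2,f2(v))]) for k,u,v in(('A',(40,48),(372,52)),('B',(284,37),(632,0)),('C',(294,502),(644,531)),('D',(69,481),(399,545)),('P1',(152,88),(490,66)),('P2',(169,461),(511,491)))}
for k,v in A.items(): print(k,v[0].round(1),v[1])
X={k:v[0] for k,v in A.items()}
c=(X['A']+X['B']+X['C']+X['D'])/4
y=(X['A']-X['D']+X['B']-X['C']);y2=X['P1']-X['P2']
for v in(y/2,y2): print('len',np.linalg.norm(v),'yaw',np.degrees(np.arctan2(-v[0],v[1])),'dz',v[2])
x=(X['B']-X['A']+X['C']-X['D'])/2;print('x len',np.linalg.norm(x),'slope',np.degrees(np.arctan2(x[2],np.hypot(*x[:2]))),'yaw',np.degrees(np.arctan2(x[1],x[0])))
# deck corners hull in w1 on the 25deg plane
yaw=np.degrees(np.arctan2(-(y/2+y2)[0],(y/2+y2)[1]));Rd=Rtool(yaw,25)
Ex,Ey,Ez=Rd[:,1],Rd[:,0],-Rd[:,2]
print('yaw',yaw,'centre tri',c.round(1))
for s,f in((w1,f1),(w2,f2)):
    Q=(plane(s,[f(u) for u in ([(40,48),(284,37),(294,502),(69,481)] if s is w1 else [(372,52),(632,0),(644,531),(399,545)])],p0=np.array([c[0],c[1],72]),n=Ez));print('centre on plane',Q.mean(0).round(1),'size',np.linalg.norm(Q-np.roll(Q,-1,0),axis=1).round(1))
for k in('P1','P2'): d=X[k]-c;print(k,'in deck',(d@Ex).round(1),(d@Ey).round(1),(d@Ez).round(1))
E
python3 m2.py
```

```text
A [521.4 295.9  58.8] [0.2, 0.2]
B [574.4 307.3  82. ] [0.0, 0.0]
C [596.6 206.7  85.9] [0.0, 0.0]
D [544.4 194.5  60.4] [0.3, 0.3]
P1 [548.4 291.7  77.8] [0.0, 0.0]
P2 [567.2 209.9  81.1] [0.2, 0.2]
len 103.51078852134984 yaw 12.606391285703435 dz -2.7289292503493527
len 84.01878184342907 yaw 12.933198139982991 dz -3.298783935123069
x len 59.14540055089953 slope 24.324748404868267 yaw 12.620894853731375
yaw 12.752776111416669 centre tri [559.2 251.1  71.8]
centre on plane [559.2 250.9  72. ] size [ 59.7 103.4  59.  104.2]
centre on plane [559.2 250.8  72. ] size [ 59.2 102.1  59.7 103.6]
P1 in deck 1.2 42.0 6.1
P2 in deck 2.8 -41.9 9.0
```

```bash
cat >> m2.py <<'E'
c[2]=72
for s,f,ps in((w1,f1,[(152,88),(169,461)]),(w2,f2,[(490,66),(511,491)])):
    Q=plane(s,[f(p) for p in ps],p0=c+9.5*Ez,n=Ez)-c;print('pins on z=9.5',(Q@Rd[:,[1,0]]).round(1).tolist())
# look pose for plate
R0=Rtool(-4.6);pl=np.array([574,-231,4.]);Tc=np.load('Tc.npy')
g=T(pl+R0@np.array([-25,0,0])+[0,0,190],R0)
s=dict(w1);C=g@Tc;s['eye']=C[:3,3];s['orientation']=C[:3,:3];print(proj(s,[pl]),row(g))
E
python3 m2.py | tail -4
```

```text
P2 in deck 2.8 -41.9 9.0
pins on z=9.5 [[2.8, 42.1], [2.8, -41.7]]
pins on z=9.5 [[2.7, 40.8], [3.3, -42.0]]
[[319.45488141 200.51747596]] [-37.662  -7.622   1.128  -0.     -0.      0.258]
```

```bash
python3 -m handwheel '[[1,-37.7,-7.6,0.5,0,0,0.258],[1,-37.7,-7.6,0.5,0,0,0.258],[1,-37.7,-7.6,0.5,0,0,0.258],[1,-37.7,-7.6,0.5,0,0,0.258],[1,-37.7,-7.6,0.5,0,0,0.258],[1,-37.7,-7.6,0.5,0,0,0.258],[1,-37.7,-7.6,0.5,0,0,0.258],[1,-37.7,-7.6,0.5,0,0,0.258],[1,-37.7,-7.6,0.5,0,0,0.258],[1,-37.7,-7.6,0.5,0,0,0.258]]'
python3 - <<'E'
from h import *
s=take('wrist','w3')
o=cv2.resize(s['image'][100:300,220:420],(600,600),interpolation=cv2.INTER_CUBIC);cv2.imwrite('pics/c4.png',o)
E
```

```text
clock: 3.5
ee_pos: [572.6, -255.8, 200.6]
tcp_rot: [-2.308, -2.131, -0.001]
force: [0.5, -0.4, -0.6]
finger_gap: 93.8
grip_force: 0.0
```

View pics/c4.png

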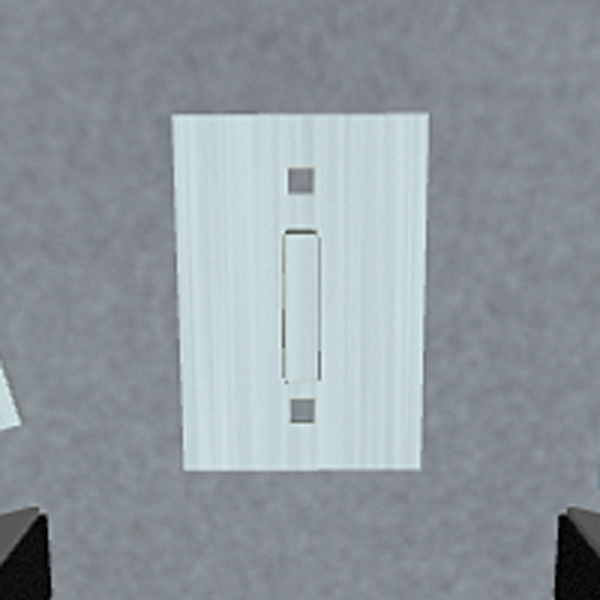

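The plate's corners in the 3x crop are (172,114), (429,114), (421,470) and (184,470). Its holes are at (301,181) and (302,411), and the rib top spans (286–320, 234–382). It is almost aligned with the tool.

```bash
cat > m3.py <<'E'
from h import *
s=load('w3');f=lambda P:[[220+(x-1)/3,100+(y-1)/3] for x,y in P]
P=plane(s,f([(172,114),(429,114),(421,470),(184,470)]),4);H=plane(s,f([(301,181),(302,411)]),4);Rb=plane(s,f([(286,234),(320,234),(320,382),(285,382)]),35)
v=(P[0]+P[1]-P[2]-P[3])/2
for n,q in(('plate',P),('hole',H),('rib',Rb)): print(n,q.mean(0).round(1),np.linalg.norm(q-np.roll(q,-1,0),axis=1).round(1))
for q in (v,H[0]-H[1]):print('yaw',np.degrees(np.arctan2(-q[0],q[1])))
sc=load('scene0');sd=load('side0')
E
python3 m3.py; python3 - <<'E'
from h import *
c=np.array([574,-230,0]);
for z in (60,100):
    R0=Rtool(-5);g=T(c+[0,0,z],R0);C=g@np.load('Tc.npy');s=dict(load('w3'));s['eye']=C[:3,3];s['orientation']=C[:3,:3]
    print(z,proj(s,[c+[0,0,35],c+[0,25,35],c+[0,-25,35]]).round().tolist(),row(g))
E
```

```text
plate [ 573.6 -229.8    4. ] [ 90.4 130.3  90.3 130.3]
hole [ 573.6 -229.8    4. ] [84.2 84.2]
rib [ 574.1 -229.7   35. ] [11.3 49.9 12.  49.9]
yaw -4.227290166893692
yaw -4.3006646866514595
60 [[319.0, 272.0], [315.0, 233.0], [322.0, 309.0]] [ 2.611e+00 -5.800e-02  1.406e+01  0.000e+00 -0.000e+00  7.000e-03]
100 [[319.0, 255.0], [316.0, 221.0], [322.0, 286.0]] [ 2.612e+00 -5.700e-02  1.006e+01  0.000e+00 -0.000e+00  7.000e-03]
```

```bash
python3 -c "
from h import *
print(row(T(np.array([573.7,-229.8,9]),Rtool(-4.25))))"
python3 -m handwheel '[[1,2.6,-0.1,3,0,0,-0.005],[1,2.6,-0.1,6,0,0,-0.005],[1,2.6,-0.1,10,0,0,-0.005],[1,2.6,-0.1,10,0,0,-0.005]]'
python3 - <<'E'
from h import *
s=take('wrist','w4')
o=cv2.resize(s['image'][170:340,220:420],(600,510),interpolation=cv2.INTER_CUBIC);cv2.imwrite('pics/c5.png',o)
print(row(T(np.array([573.7,-229.8,9]),Rtool(-4.25))))
E
```

```text
[ 2.627e+00 -9.100e-02  1.916e+01  0.000e+00 -0.000e+00 -6.000e-03]
clock: 4.05
ee_pos: [571.9, -230.3, 98.5]
tcp_rot: [-2.302, -2.133, 0.003]
force: [-0.2, 0.8, 0.2]
finger_gap: 94.3
grip_force: 0.0
[ 1.310e-01  8.200e-02  9.152e+00 -1.000e-03 -0.000e+00 -2.000e-03]
```

View pics/c5.png

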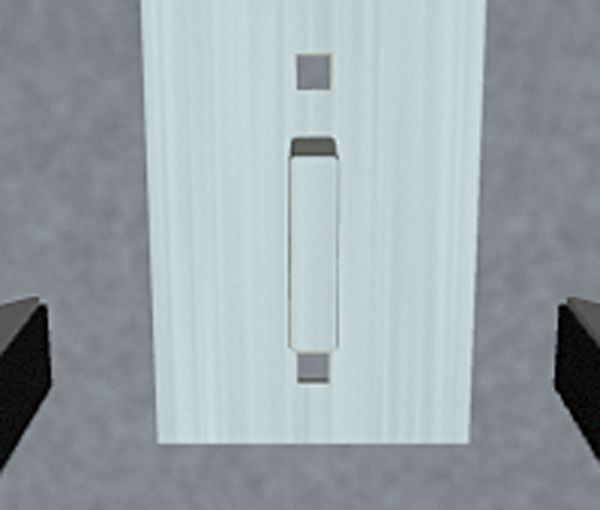

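The rib top corners in the 3x crop are (291,156), (337,156), (338,349) and (289,348). The rib sits centred between the fingers.

```bash
python3 - <<'E'
from h import *
a=load('w3');b=load('w4')
f=lambda p:[220+(p[0]-1)/3,100+(p[1]-1)/3]
g=lambda p:[220+(p[0]-1)/3,170+(p[1]-1)/3]
for u,v in(((286,234),(291,156)),((320,234),(337,156)),((320,382),(338,349)),((285,382),(289,348)),((301,181),(314,72)),((421,470),(469,442)),((184,470),(158,442))):
    x,r=tri([(a,f(u)),(b,g(v))]);print(x.round(1),r)
print(row(T(np.array([573.7,-229.8,9]),Rtool(-4.25))))
E
```

```text
[ 570.5 -204.2   36.9] [0.1, 0.1]
[ 581.5 -205.2   36.2] [0.2, 0.2]
[ 578.1 -255.5   32.7] [0.1, 0.1]
[ 565.9 -254.8   31.5] [0.1, 0.1]
[ 577.  -187.8    6.4] [0.2, 0.2]
[ 614.1 -298.5    3.5] [0.2, 0.2]
[ 524.1 -291.     5.2] [0.2, 0.2]
[ 1.310e-01  8.200e-02  9.152e+00 -1.000e-03 -0.000e+00 -2.000e-03]
```

```bash
python3 -m handwheel '[[1,0.1,0.1,4,0,0,0],[1,0.1,0.1,7,0,0,0],[1,0.1,0.1,8.6,0,0,0],[1,0.1,0.1,9.1,0,0,0],[1,0.1,0.1,9.1,0,0,0],[1,0.1,0.1,9.1,0,0,0],[0,0.1,0.1,9.1,0,0,0],[0,0.1,0.1,9.1,0,0,0],[0,0.1,0.1,9.1,0,0,0],[0,0.1,0.1,9.1,0,0,0],[0,0.1,0.1,9.1,0,0,0],[0,0.1,0.1,9.1,0,0,0]]' 40
python3 -c "
from h import *
print(now().round(2)[:3,3], 'target shift to z250', row(T(np.array([573.7,-229.8,220]),Rtool(-4.25))))"
```

```text
clock: 5.6
ee_pos: [574.2, -230.6, 9.5]
tcp_rot: [2.305, 2.134, -0.0]
force: [0.7, -0.1, -0.5]
finger_gap: 37.7
grip_force: 0.0
[ 574.17 -230.63    9.49] target shift to z250 [ 7.7000e-02 -5.4000e-02 -2.1051e+01 -0.0000e+00  0.0000e+00 -3.0000e-03]
```

Still closing (37.7 mm); I'll wait, then lift.

```bash
python3 -m handwheel '[[0,0,0,0,0,0,0],[0,0,0,0,0,0,0],[0,0,0,0,0,0,0],[0,0,0,0,0,0,0],[0,0,0,0,0,0,0],[0,0,0,0,0,0,0]]' 40
python3 -c "
from h import *
t=now();print(t.round(3));np.save('grasp.npy',t)"
```

```text
clock: 6.35
ee_pos: [574.2, -230.6, 9.5]
tcp_rot: [2.305, 2.134, -0.0]
force: [0.3, 0.1, 0.9]
finger_gap: 11.6
grip_force: 40.0
[[ 7.70000e-02  9.97000e-01 -0.00000e+00  5.74201e+02]
 [ 9.97000e-01 -7.70000e-02 -0.00000e+00 -2.30562e+02]
 [-0.00000e+00  0.00000e+00 -1.00000e+00  9.50000e+00]
 [ 0.00000e+00  0.00000e+00  0.00000e+00  1.00000e+00]]
```

```bash
python3 -m handwheel '[[0,0,0,-1,0,0,0],[0,0,0,-5,0,0,0],[0,0,0,-10,0,0,0],[0,0,0,-15,0,0,0],[0,0,0,-20,0,0,0],[0,0,0,-22,0,0,0],[0,0,0,-22,0,0,0]]'
cat > tgt.py <<'E'
from h import *
import sys
c=np.array([559.2,251.0,72.]);Rd=Rtool(12.75,25);Ex,Ey,Ez=Rd[:,1],Rd[:,0],-Rd[:,2]
off=np.array([0.8,0,9.5-0]) # plate origin in tool
def goal(px,py,h): return T(c+Ex*px+Ey*py+Ez*h-Rd@np.array([0.8,0,9.5]),Rd)
def where():
    t=now();p=t[:3,3]+t[:3,:3]@np.array([.8,0,9.5])-c;return np.array([p@Ex,p@Ey,p@Ez]).round(2)
E
python3 -c "
from tgt import *
print(where(),state()['finger_gap'],row(goal(2.8,0,60)))
E,_=0,0"
```

```text
clock: 7.22
ee_pos: [574.6, -230.8, 231.2]
tcp_rot: [2.304, 2.133, 0.002]
force: [0.2, 0.4, -3.2]
finger_gap: 12.1
grip_force: 40.0
[ -19.25 -472.57  174.11] 12.143892736594328 [47.053 -7.814  9.462 -0.43   0.066 -0.295]
```

```bash
python3 -m handwheel '[[0,6,-1,0,0,0,0],[0,12,-2,0,0,0,-0.1],[0,18,-3,0,0,0,-0.2],[0,24,-4,1,-0.1,0,-0.295],[0,30,-5,2,-0.25,0.03,-0.295],[0,36,-6,3,-0.35,0.05,-0.295],[0,42,-7,4,-0.43,0.066,-0.295],[0,47,-7.8,6,-0.43,0.066,-0.295],[0,47,-7.8,8,-0.43,0.066,-0.295],[0,47.05,-7.8,9.5,-0.43,0.066,-0.295],[0,47.05,-7.8,9.5,-0.43,0.066,-0.295],[0,47.05,-7.8,9.5,-0.43,0.066,-0.295]]'
python3 -c "
from tgt import *
print(where(),row(goal(2.8,0,60)),row(goal(2.8,0,14)))"
```

```text
clock: 8.72
ee_pos: [533.0, 243.9, 134.9]
tcp_rot: [1.768, 2.211, 0.488]
force: [-0.3, -1.3, -2.1]
finger_gap: 11.9
grip_force: 40.0
[ 1.97 -0.3  58.96] [ 0.031  0.081 -0.105 -0.003 -0.001 -0.001] [ 2.800e-02  9.300e-02  4.495e+00 -3.000e-03 -1.000e-03 -1.000e-03]
```

```bash
python3 -m handwheel '[[0,0.03,0.09,1.5,0,0,0],[0,0.03,0.09,3,0,0,0],[0,0.03,0.09,4,0,0,0],[0,0.03,0.09,4.4,0,0,0],[0,0.03,0.09,4.4,0,0,0],[0,0.03,0.09,4.4,0,0,0]]'
python3 - <<'E'
from tgt import *
print(where(),row(goal(2.8,0,14)))
s=take('wrist','w5');d=take('side','s5');
def pr(s,P): return proj(s,[c+Ex*a+Ey*b+Ez*h for a,b,h in P]).round().tolist()
print(pr(s,[(2.8,42,10),(2.8,-42,10),(2.8,42,19)]),pr(d,[(0,0,0),(2.8,-42,10)]))
o=np.zeros((480,800,3),np.uint8)
o[:,:400]=cv2.resize(s['image'][130:370,220:420],(400,480),interpolation=cv2.INTER_CUBIC)
o[:,400:]=cv2.resize(d['image'][140:260,190:290],(400,480),interpolation=cv2.INTER_CUBIC)
cv2.imwrite('pics/c6.png',o)
E
```

```text
clock: 9.48
ee_pos: [551.4, 249.2, 95.2]
tcp_rot: [1.767, 2.212, 0.488]
force: [0.4, -0.1, -2.4]
finger_gap: 11.7
grip_force: 40.0
[ 2.53  0.79 14.92] [-0.078  0.024  0.091 -0.003 -0.001 -0.   ]
[[321.0, 209.0], [321.0, 342.0], [321.0, 211.0]] [[242.0, 197.0], [254.0, 201.0]]
```

View pics/c6.png

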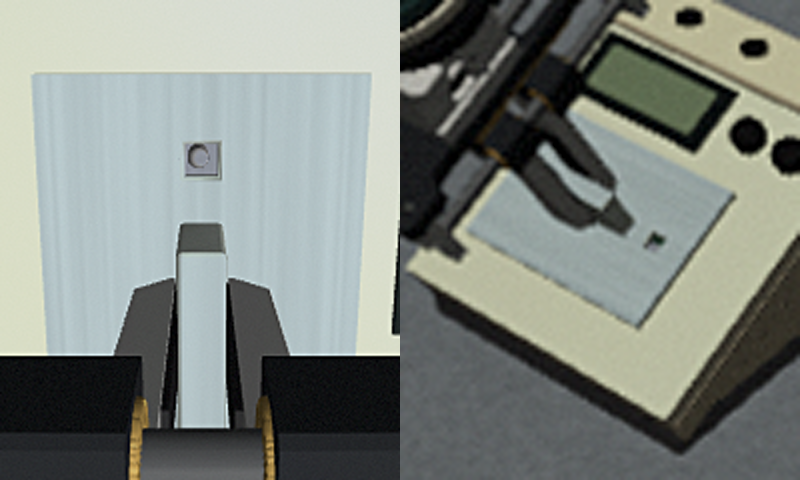

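Through the upper hole (2x crop, centre 202,160, 37 px wide) the pin tip shows at (199,157). The 3 px upward offset is parallax, so the plate needs about 0.6 mm down-slope. I'll correct that and descend slowly.

```bash
python3 -m handwheel '[[0,0,-0.06,0,0,0,0],[0,0,-0.06,0.2,0,0,0],[0,0,-0.06,0.4,0,0,0],[0,0,-0.06,0.6,0,0,0],[0,0,-0.06,0.8,0,0,0],[0,0,-0.06,0.8,0,0,0]]'
python3 - <<'E'
from tgt import *
print(where())
s=take('wrist','w6');d=take('side','s6')
o=np.zeros((480,800,3),np.uint8)
o[:,:400]=cv2.resize(s['image'][170:250,280:350],(400,480),interpolation=cv2.INTER_CUBIC)
o[:,400:]=cv2.resize(d['image'][140:260,190:290],(400,480),interpolation=cv2.INTER_CUBIC)
cv2.imwrite('pics/c7.png',o)
E
```

```text
clock: 10.32
ee_pos: [554.1, 249.7, 87.2]
tcp_rot: [1.767, 2.212, 0.488]
force: [0.1, 0.2, -1.4]
finger_gap: 11.8
grip_force: 40.0
[1.62 0.66 6.48]
```

View pics/c7.png

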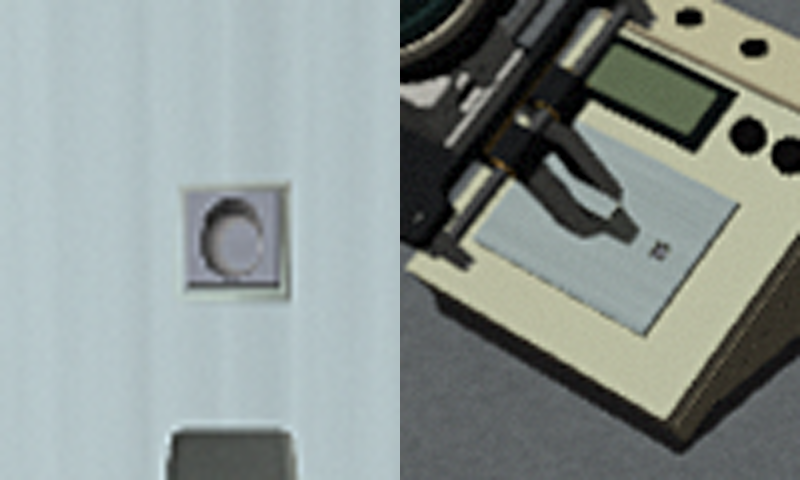

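The pin tip (238,246) is centred in the upper hole (236,242). The lower pin also shows inside its hole, at (659,250) in the right half, and there is no contact force. I'll continue down.

```bash
python3 -m handwheel '[[0,0,0,0.15,0,0,0],[0,0,0,0.3,0,0,0],[0,0,0,0.45,0,0,0],[0,0,0,0.45,0,0,0]]'
python3 -c "
from tgt import *
print(where(),row(goal(2.8,0,0)))"
python3 -m handwheel '[[0,0,0,0.05,0,0,0],[0,0,0,0.1,0,0,0],[0,0,0,0.1,0,0,0]]'
python3 -c "
from tgt import *
print(where(),state()['torque'])"
```

```text
clock: 10.92
ee_pos: [555.9, 250.1, 83.1]
tcp_rot: [1.767, 2.212, 0.488]
force: [0.8, -0.4, -2.1]
finger_gap: 11.3
grip_force: 40.0
[1.62 0.7  2.03] [-0.069  0.116  0.202 -0.003 -0.001 -0.   ]
clock: 11.3
ee_pos: [556.3, 250.3, 82.4]
tcp_rot: [1.767, 2.212, 0.488]
force: [0.2, -1.0, -2.3]
finger_gap: 11.7
grip_force: 40.0
[1.7  0.74 1.16] [-0.22035756  0.62676841  0.07903873]
```

```bash
python3 -m handwheel '[[0,0,0,0.05,0,0,0],[0,0,0,0.05,0,0,0],[0,0,0,0.05,0,0,0]]' | sed -n 2,4p
python3 -m handwheel '[[0,0,0,0.05,0,0,0],[0,0,0,0.05,0,0,0],[0,0,0,0.05,0,0,0]]'| sed -n 2,4p
python3 -c "
from tgt import *
print(where(),state()['torque'],state()['force'])"
```

```text
ee_pos: [556.6, 250.3, 82.0]
tcp_rot: [1.767, 2.212, 0.488]
force: [-0.3, 1.1, -2.1]
ee_pos: [556.8, 250.4, 81.5]
tcp_rot: [1.767, 2.212, 0.488]
force: [-0.9, 0.3, -1.9]
[1.69 0.72 0.16] [-0.19556931  0.70829958 -0.02083626] [-0.92261307  0.25972975 -1.92926666]
```

```bash
for i in 1; do python3 -m handwheel '[[0,0,0,0.04,0,0,0],[0,0,0,0.04,0,0,0]]' | sed -n '2p;4p'; done
python3 -m handwheel '[[0,0,0,0.04,0,0,0],[0,0,0,0.04,0,0,0]]' | sed -n '2p;4p'
python3 -c "
from tgt import *
print(where(),state()['torque'],state()['force'])"
```

```text
ee_pos: [556.9, 250.5, 81.2]
force: [-1.4, -0.4, -0.2]
ee_pos: [556.9, 250.5, 81.0]
force: [-8.3, -1.7, 8.9]
[ 1.67  0.79 -0.35] [-0.45929625  1.0516955  -0.11571355] [-8.27642453 -1.68546021  8.91937799]
```

Firm light contact, about 12 N, at h≈0. I'll back off slightly, release partway and retract.

```bash
python3 -m handwheel '[[0,0,0,-0.04,0,0,0],[0,0,0,-0.04,0,0,0],[0.35,0,0,-0.04,0,0,0],[0.35,0,0,-0.04,0,0,0],[0.35,0,0,-0.04,0,0,0],[0.35,0,0,-0.04,0,0,0],[0.35,0,0,-0.04,0,0,0]]'
python3 - <<'E'
from tgt import *
s=take('wrist','w8');d=take('side','s8')
print(where())
E
```

```text
clock: 13.42
ee_pos: [557.0, 250.4, 81.2]
tcp_rot: [1.767, 2.212, 0.488]
force: [0.1, 0.0, 0.4]
finger_gap: 33.0
grip_force: 0.0
[ 1.71  0.67 -0.24]
```

```bash
python3 -m handwheel '[[0.35,0,0,-1,0,0,0],[0.35,0,0,-3,0,0,0],[0.35,0,0,-6,0,0,0],[0.35,0,0,-11,0,0,0],[0.35,0,0,-15,0,0,0],[0.35,0,0,-15,0,0,0],[0.35,0,0,-15,0,0,0]]'
python3 - <<'E'
from tgt import *
s=take('wrist','w9');d=take('side','s9');q=take('scene','q9')
P=[c+Ex*a+Ey*b+Ez*4 for a,b in((-43.3,65),(46.7,65),(46.7,-65),(-43.3,-65))]
print(proj(s,P).round(),proj(d,P).round())
o=np.zeros((600,800,3),np.uint8)
o[:300,:400]=cv2.resize(s['image'],(400,300),interpolation=cv2.INTER_AREA)
o[300:,:400]=cv2.resize(q['image'][260:440,310:550],(400,300),interpolation=cv2.INTER_CUBIC)
o[:480,400:]=cv2.resize(d['image'][140:260,190:290],(400,480),interpolation=cv2.INTER_CUBIC)
cv2.imwrite('pics/c8.png',o)
E
```

```text
clock: 14.4
ee_pos: [495.4, 236.4, 217.1]
tcp_rot: [1.767, 2.213, 0.488]
force: [0.4, -0.0, -0.0]
finger_gap: 32.7
grip_force: 0.0
[[274. 164.]
 [368. 164.]
 [364. 291.]
 [278. 291.]] [[209. 200.]
 [232. 169.]
 [275. 191.]
 [251. 224.]]
```

View pics/c8.png

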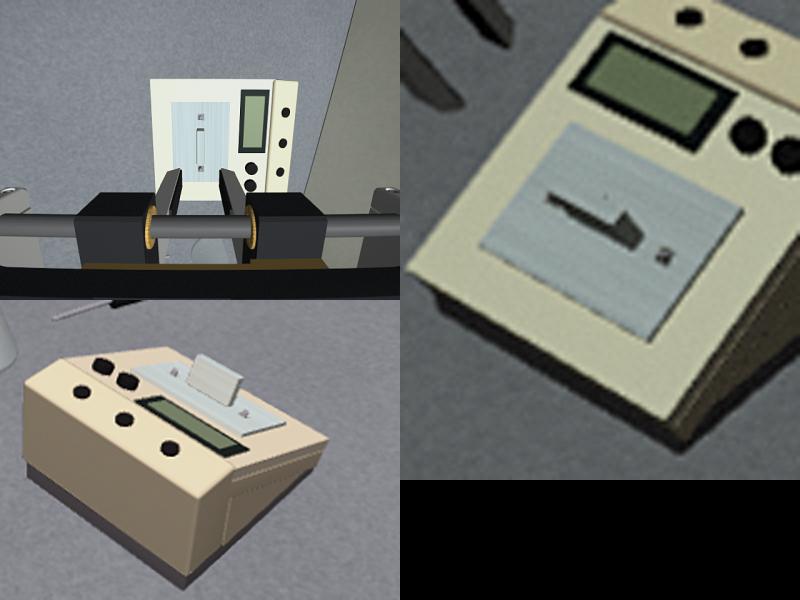

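The plate lies flat on the deck, with both pins showing through the holes at (175,372) and (245,412) in the scene crop. The gripper is clear, and the corners match the seated prediction.

```bash
python3 -c "
from station import hand_in
print(hand_in())"
```

```text
the job is handed in; nothing more can be done
None
```

The cover plate lies flat over the bay with both pins through its holes; it was released, the arm retracted clear, and the job was handed in at about 14.5 s, with no verdict returned.

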